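# Roll a vial onto the line of the light box

### The job

Two vials lie on the light box. Roll the larger one with your fingertips until it lies lengthwise on the marked line, with its middle over the line, ready to be inspected, and leave it there at rest. Push it only: do not lift or carry it, and leave the small vial and the other things where they are.

Things in the scene. Friction and masses are not known exactly. Their poses are not given: they have to be found in the camera images.
- light_box: Fixed bench light box with a flat, level, pale grey top, 360 mm long (its x axis), 180 mm wide (its y), 75 mm high. Origin: centre of its underside, at z = 0. The vials lie and roll on its top.
- line: The marked line on the light box's top: black, flat, 140 mm long, 8 mm wide, a short cross tick at each end. Origin: middle of the line, on the top (z = 0.075). x runs along the line, y level across it (the way the vials roll), z up. At the start one vial lies on each side, 80 to 95 mm from the line, nearly parallel to it; which is on which side varies.
- large_vial: Larger vial: closed amber cylinder with a white label band, 36 mm across, 80 mm long, white cap on the last 20 mm, about 80 g, lying on the light box. Origin: its centre, 18 mm above the top; x along it to the cap, y and z turn as it rolls. Smooth (friction about 0.4): fingertips level with its axis or a little above, behind it, roll it ahead; let go at 20 mm/s it rolls on about 1 mm and stays.
- small_vial: The smaller vial, of the same make and look: 24 mm in diameter, 60 mm long, about 40 g, lying on the other side of the line. Origin: its centre, 12 mm above the top; x along it towards the cap. To be left alone.
- tape: Loose roll of tape lying flat, 68 mm across, 19 mm high, to the far right, beside the light box; origin at the centre of its underside. To be left alone.
- beaker: Loose glass beaker standing upright, 58 mm across, 60 mm high, to the far left, beside the light box; origin at the centre of its underside. To be left alone.
- bottle: Loose clear bottle with a screw cap standing upright, 72 mm across, 139 mm high, to the left of the light box; origin at the centre of its underside. To be left alone.

How it is judged:
By the outcome, as a careful person would: the job done as asked, in the order asked, and still so for the second after the job is handed in, with the robot touching nothing.
It also fails if it takes over 38 s, if anything falls off the work surface, if the arm or the gripper's body presses on something with over 40 N, if the wrist force passes 120 N, or if a joint passes its speed limit or range.

### The arm

A 7-joint arm with a two-finger parallel gripper is mounted at the origin on the work surface; the furniture and walls round the work are solid. World frame = base frame: x ahead of the robot, y to its left, z up, the work surface at z = 0. Lengths are in m, angles in rad, forces in N, time in s.
With the tool pointing down it reaches from about 0.4 to 0.85 m from the base axis. Payload 10.4 kg.
Tool frame: the origin (TCP) lies on the centre line of the jaws, within the pads' length; the fingertips stand 14 mm ahead of it and the grasp point (between the pads) lies 5 mm behind it (manip.tip_reach is the distance from the TCP to the fingertips, in m); z points along the fingers, y is the line along which they close (so a half turn about z gives the same grasp; the last joint's range is limited). The gripper opens to 85 mm and grips with 20 to 120 N. Pads are 22 mm wide; open, the fingers measure 114 mm over their backs; the gripper's body (76 mm by 85 mm) begins 54 mm behind the grasp point. The pads swing forward as they close: fully open they stand 13 mm farther back than shut.
Start: joints at [-1.258, 0.332, -0.065, 1.46, 0.022, 1.35, -0.088], TCP at [0.206, 0.59, 0.245] pointing down, gripper open.
Joint ranges: [-2.6, 2.6], [-0.5, 2.12], [-1.47, 1.34], [0.16, 2.42], [-1.27, 4.41], [0.06, 2.06], [-2.6, 2.6]. Speed limits (rad/s): [2.22, 2.22, 2.79, 2.79, 3.14, 3.14, 3.14].

### API

Orientations are given as a unit quaternion [x, y, z, w].
In Python, from workcell import manip gives the robot as it stands.
- The arm moves only by the shell command python3 -m pendant 'ROWS' [FORCE]. ROWS is JSON, a list of rows, each a list of 7 numbers: the shift along the tool's x, y, z in units of 50 mm (1.0 is 50 mm), then the turn, a rotation vector about the tool's x, y, z in units of 8 degrees (1.0 is 8 degrees), then the opening, from -1 (shut) to 1 (fully open), so that 0 is half open. In form: [[dx, dy, dz, ax, ay, az, jaw], ...]. A call has exactly 10 rows; each row is the pose to reach, as a shift and turn from the pose commanded when the call began, along the tool's axes at that moment; what a row does not reach only later rows make up. A row lasts 1/8 s, in which the tool goes at most 62.5 mm and 10.7 degrees, less where a joint would pass 70% of its speed; a pose out of reach is approached as far as the arm can. A call with a gripper value outside its range is refused whole. The fingers move at their own pace and stop on an object; FORCE is the grip in N (left out, the last holds). Time passes only in rows, so rows that repeat a pose let the fingers close, or fill a call up. It gives the time, the measured TCP pose, the force, the opening and the grip force at its end, in the units of the state.
- manip.get_obs(): the state, without advancing time (a new reading comes with each control period).
- manip.camera(name): name is "side" or "top" or "wrist"; returns (picture, depth): 384x512x3 uint8, red, green, blue; 384x512 float32, m along the optical axis (not along the pixel's ray), 0 where there is no reading.
- manip.get_calibration(name): a dict with "fx", "fy", "cx", "cy" (pixels), "xyz" and "orientation" of the camera in the world. Camera axes: x right, y up, looking along -z (the intrinsics and any distortion apply to the point x, -y, -z); pixel columns grow to the right and rows downward; lengths in m; the calibration is good to about 2 mm. The wrist camera is an equidistant fisheye: a pixel r from the principal point sees the ray r / f radians off the axis. A picture is of the moment at which its call begins: read the wrist's pose just before it. get_calibration takes no time and is no camera call; for the wrist camera it gives the pose at the moment of the call.
- manip.hand_in(): hands the job in; it is judged then, once.
Trained networks look in the newest picture that a camera, given by its name, has taken for a name from the list of things; names that differ only in an ending like _2 or _b are one class to them, and where a whole thing is asked for, a point or a joint stands for the part that bears it (a point fixed in the world has none). Each returns a list of dicts, best first, with "p" (0 to 1); they miss things now and then, are a little off and sometimes report something else, mostly with a low value. They report only what shows in the picture. A call takes as long as a camera call.
- manip.find_in(thing, camera): "box" ([left, top, right, bottom] in pixels, round what is visible of it).
- manip.trace(thing, camera): "pixels" (384x512 bool, what is visible of it) and "box" ([left, top, right, bottom] in pixels, round what is visible of it).
- manip.tip_of(thing, camera): "pixel" ([column, row] in pixels: a listed point, or the origin of a listed thing).
The state is a dict: "clock": time; "joint_pos": joint angles; "joint_velocities": joint speeds; "tau": joint torques, N m; "position": TCP position; "ee_rot": TCP orientation; "ft_force": force on the tool from outside, world axes, zero at the start; "torque": the same for the moment, N m; "grip_width": opening from 0.0 (shut) to 1.0 (fully open); "grasp_force": force on a finger pad.
Only numpy, scipy, OpenCV 4.12 (cv2) and the standard library are available. Lean on these libraries where they do the work, as an engineer would, in place of code of your own. Each camera call takes 0.05 s, during which the arm holds its last target. There are 200 camera calls.

## Working session

There is one attempt and no reset: what is moved stays moved. The work goes in short steps, Python scripts to look and compute and a shell command to move; the robot and the scene stay as the last step left them, time stands still between calls to the robot, and variables do not carry over. Pictures are saved under pics/ and viewed, at most 10 in all, crops included, and the job is handed in when it is done.

```bash
mkdir -p pics; cat > h.py <<'E'
import numpy as np, cv2
from workcell import manip
from scipy.spatial.transform import Rotation as R
def pts(cam,mask,depth,cal):
    v,u=np.nonzero(mask&(depth>0)); d=depth[v,u]
    x=(u-cal['cx'])/cal['fx']*d; y=(v-cal['cy'])/cal['fy']*d
    return R.from_quat(cal['orientation']).apply(np.c_[x,-y,-d])+cal['xyz']
E
python3 - <<'E'
from h import *
o=manip.get_obs();print(o['clock'],o['position'],o['ee_rot'])
for c in ['top','side']:
    im,d=manip.camera(c);cal=manip.get_calibration(c);print(c,cal)
    cv2.imwrite(f'pics/{c}0.png',im[:,:,::-1])
    for t in ['large_vial','small_vial','line','light_box']:
        for r in manip.trace(t,c)[:2]:
            P=pts(c,r['pixels'],d,cal)
            if len(P)<5: print(t,r['p'],r['box'],len(P));continue
            q=P[P[:,2]>np.median(P[:,2])-.03]
            (cx,cy),(w,h),a=cv2.minAreaRect((q[:,:2]*1000).astype(np.float32))
            print(t,round(r['p'],2),r['box'],'med',np.median(P,0).round(4),'zmax',np.percentile(P[:,2],98).round(4),'rect',cx,cy,w,h,a)
E
```

```text
0.0 [0.20583605 0.58977304 0.24453496] [ 1.67102051e-01  9.85939370e-01 -6.76298102e-04 -7.91720701e-05]
top {'fx': 373.5927441447869, 'fy': 373.5927441447869, 'cx': 253.2212953557662, 'cy': 193.6685332139538, 'xyz': array([0.44057424, 0.04847723, 0.92900903]), 'orientation': array([ 0.06630762, -0.06540075, -0.70171417,  0.706345  ])}
large_vial 0.9 [282.6, 142.5, 320.2, 162.9] med [ 0.6943 -0.0551  0.1088] zmax 0.1134 rect 697.9685668945312 -55.146202087402344 79.34122467041016 34.6014518737793 88.88169860839844
small_vial 0.61 [279.7, 218.0, 306.5, 231.5] med [ 0.5226 -0.0396  0.097 ] zmax 0.1015 rect 526.0908813476562 -39.426475524902344 58.338233947753906 27.246206283569336 77.34674072265625
line 0.47 [264.8, 179.7, 323.5, 195.1] med [ 0.6156 -0.047   0.0761] zmax 0.079 rect 615.2225341796875 -46.07159423828125 133.72947692871094 9.185216903686523 83.2413101196289
line 0.37 [277.0, 218.6, 306.9, 233.9] med [ 0.5224 -0.0381  0.097 ] zmax 0.1015 rect 523.2008056640625 -40.22383117675781 62.961483001708984 23.501453399658203 79.19488525390625
light_box 0.89 [259.1, 131.3, 334.4, 28
[... 589 characters left out ...]
, 176.5, 286.0, 191.7] med [0.6973 0.132  0.0529] zmax 0.0678 rect 683.8683471679688 95.44139099121094 118.9332046508789 52.51032257080078 67.63685607910156
small_vial 0.5 [225.4, 198.3, 237.9, 216.9] med [ 0.5204 -0.0576  0.0963] zmax 0.1007 rect 523.4403686523438 -40.554969787597656 58.204811096191406 23.484981536865234 78.05284881591797
line 0.47 [265.9, 174.2, 287.2, 189.4] med [0.6974 0.1331 0.0529] zmax 0.0615 rect 694.4288940429688 121.84750366210938 56.321014404296875 54.9504508972168 45.27105712890625
light_box 0.63 [168.7, 189.3, 347.2, 271.3] med [ 0.5072 -0.0903  0.0759] zmax 0.0777 rect 578.6279907226562 -115.26922607421875 360.2283935546875 322.05157470703125 0.5914161205291748
```

```bash
python3 - <<'E'
from h import *
a=cv2.imread('pics/top0.png');b=cv2.imread('pics/side0.png')
a=cv2.resize(a[110:300,200:400],None,fx=2.9,fy=2.9,interpolation=cv2.INTER_CUBIC)
b=cv2.resize(b,(400,300))
cv2.imwrite('pics/a.png',a);cv2.imwrite('pics/b.png',b)
E
```

```text
(no output)
```

View pics/a.png

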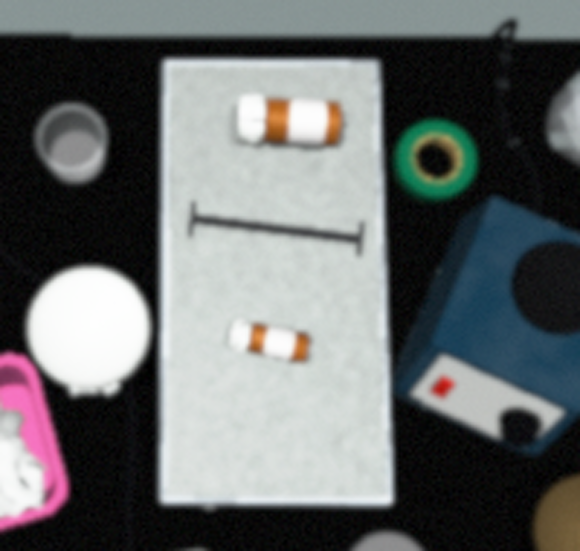

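View pics/side0.png

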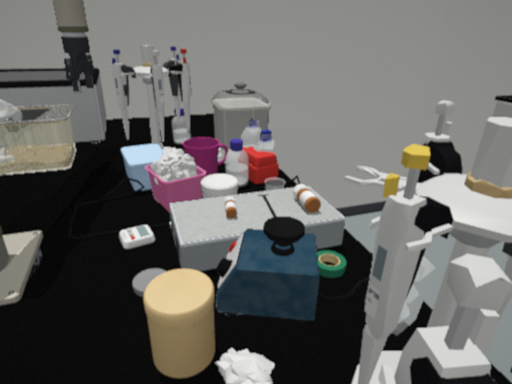

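View pics/top0.png

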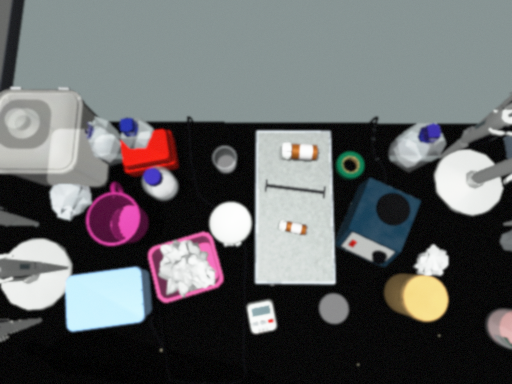

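```bash
python3 - <<'E'
from h import *
print('tip',manip.tip_reach)
im,d=manip.camera('top');cal=manip.get_calibration('top')
P=pts('top',d>0,d,cal)
A=np.array([.206,.59]);B=np.array([.745,-.055]);L=np.linalg.norm(B-A);t=(B-A)/L
s=(P[:,:2]-A)@t;w=(P[:,:2]-A)@[-t[1],t[0]]
for k in np.arange(0,L+.06,.06):
    m=(abs(s-k)<.03)&(abs(w)<.1);print(round(k,2),P[m,2].max().round(3) if m.any() else None)
for x in np.arange(.74,.95,.02):
    m=(abs(P[:,0]-x)<.01)&(abs(P[:,1]+.05)<.1);print('x',round(x,2),np.percentile(P[m,2],[5,50,99]).round(3) if m.any() else None)
for t in ['bottle','beaker','tape','small_vial','large_vial']:
    r=manip.trace(t,'top')
    if r: p=pts('top',r[0]['pixels'],d,cal);print(t,r[0]['p'],np.median(p,0).round(3),p[:,2].max())
E
```

```text
tip 0.014
0.0 0.006
0.06 0.016
0.12 0.249
0.18 0.252
0.24 0.335
0.3 0.093
0.36 0.115
0.42 0.153
0.48 0.155
0.54 0.137
0.6 0.094
0.66 0.09
0.72 0.08
0.78 0.117
0.84 0.115
0.9 0.08
x 0.74 [0.071 0.075 0.079]
x 0.76 [0.001 0.075 0.078]
x 0.78 [-0.002  0.001  0.004]
x 0.8 [-0.002  0.     0.004]
x 0.82 None
x 0.84 None
x 0.86 None
x 0.88 None
x 0.9 None
x 0.92 None
x 0.94 None
bottle 0.94 [0.617 0.26  0.1  ] 0.14200710178090814
beaker 0.82 [0.702 0.123 0.021] 0.06264375190640159
tape 0.85 [ 0.688 -0.193  0.019] 0.024304339226341454
small_vial 0.78 [ 0.522 -0.039  0.097] 0.1032027745450691
large_vial 0.84 [ 0.694 -0.055  0.108] 0.11695314697360704
```

```bash
python3 - <<'E'
from h import *
im,d=manip.camera('top');cal=manip.get_calibration('top')
P=pts('top',d>0,d,cal);P=P[P[:,2]>.17]
H={}
for p in P: H.setdefault((round(p[0]/.06)*.06,round(p[1]/.06)*.06),[]).append(p[2])
for k in sorted(H): print(np.round(k,2),len(H[k]),round(max(H[k]),3),end=' | ')
E
```

```text
[0.3  0.48] 231 0.249 | [0.3  0.54] 1 0.174 | [0.36 0.48] 80 0.24 | [0.42 0.42] 712 0.335 | [0.42 0.48] 160 0.326 | [0.48 0.42] 7 0.307 | [0.48 0.48] 28 0.307 | [0.48 0.54] 9 0.231 | [0.54 0.54] 250 0.251 | [ 0.6  -0.42] 6 0.307 | [ 0.6  -0.36] 33 0.31 | [0.6  0.42] 159 0.223 | [0.6  0.48] 280 0.224 | [0.6  0.54] 205 0.224 | [ 0.66 -0.48] 76 0.192 | [ 0.66 -0.42] 42 0.322 | [ 0.66 -0.36] 800 0.343 | [0.66 0.42] 1034 0.24 | [0.66 0.48] 813 0.267 | [0.66 0.54] 562 0.261 | [ 0.72 -0.42] 2 0.186 | [ 0.72 -0.36] 389 0.35 | [0.72 0.42] 949 0.24 | [0.72 0.48] 1019 0.272 | [0.72 0.54] 301 0.27 | [0.72 0.6 ] 23 0.204 | [ 0.78 -0.48] 106 0.239 | [0.78 0.42] 514 0.237 | [0.78 0.48] 534 0.24 | [0.78 0.54] 540 0.239 |
```

```bash
python3 -m pendant '[[0,0,-1.2,0,0,0,0],[0,0,-2.4,0,0,0,0],[0,0,-3.5,0,0,0,0],[-0.98,-0.59,-3.5,0,0,-0.3,0],[-1.97,-1.19,-3.5,0,0,-0.6,0],[-2.95,-1.78,-3.5,0,0,-0.9,0],[-3.94,-2.37,-3.5,0,0,-1.2,0],[-4.92,-2.97,-3.5,0,0,-1.5,0],[-5.9,-3.56,-3.5,0,0,-1.9,0],[-6.9,-4.15,-3.5,0,0,-2.26,0]]'
```

```text
clock: 2.1
position: [0.4642, 0.2789, 0.4206]
ee_rot: [0.009, 1.0, 0.0, 0.0]
ft_force: [0.1, 0.5, -0.5]
grip_width: 0.502
grasp_force: 0.0
```

```bash
python3 -m pendant '[[-0.71,-0.82,0,0,0,0,0],[-1.42,-1.65,0,0,0,0,0],[-2.13,-2.47,0,0,0,0,0],[-2.84,-3.29,0,0,0,0,0],[-3.55,-4.11,0,0,0,0,0],[-4.26,-4.94,0,0,0,0,0],[-4.97,-5.76,0.5,0,0,0,0],[-5.68,-6.58,1.3,0,0,0,0],[-5.68,-6.58,2.5,0,0,0,0],[-5.68,-6.58,3.6,0,0,0,0]]'
python3 - <<'E'
from h import *
print(manip.get_obs()['position'])
im,d=manip.camera('wrist');print(manip.get_calibration('wrist'));cv2.imwrite('pics/w1.png',im[:,:,::-1])
E
```

```text
clock: 3.35
position: [0.7405, -0.0553, 0.2375]
ee_rot: [0.011, 1.0, -0.0, -0.0]
ft_force: [0.2, 0.1, -0.5]
grip_width: 0.499
grasp_force: 0.0
[ 0.74048584 -0.0552901   0.23745785]
{'fx': 297.3186396354542, 'fy': 297.3186396354542, 'cx': 257.69807942542144, 'cy': 189.16132358679653, 'xyz': array([ 0.67420343, -0.05453107,  0.35829996]), 'orientation': array([-0.08971783, -0.08794485,  0.69398846,  0.70894036])}
```

View pics/w1.png

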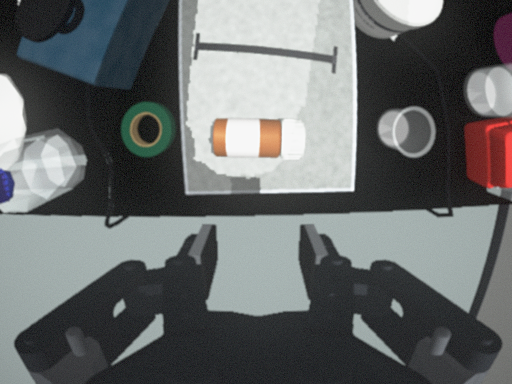

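```bash
cat >> h.py <<'E'
def wray(uv,cal):
    q=(np.asarray(uv,float)-[cal['cx'],cal['cy']])/cal['fx']; r=np.hypot(*q.T)+1e-9
    s=np.sin(r)/r
    return R.from_quat(cal['orientation']).apply(np.c_[q[:,0]*s,-q[:,1]*s,-np.cos(r)])
def wplane(uv,cal,z):
    v=wray(uv,cal); return cal['xyz']+v*((z-cal['xyz'][2])/v[:,2])[:,None]
def measure():
    manip.camera('wrist');cal=manip.get_calibration('wrist');o=manip.get_obs()
    print('tcp',o['position'],o['ee_rot'].round(4))
    for t,z in [('large_vial',.093),('small_vial',.087),('line',.075)]:
        for r in manip.trace(t,'wrist')[:2]:
            v,u=np.nonzero(r['pixels']); 
            if len(v)<50: continue
            P=wplane(np.c_[u,v],cal,z)[:,:2]*1000
            (cx,cy),(w,h),a=cv2.minAreaRect(P.astype(np.float32))
            e=np.linalg.svd(P-P.mean(0),full_matrices=False)[2][0]; e*=np.sign(e[1])
            print(t,round(r['p'],2),r['box'],'rect',np.round([cx,cy,w,h,a],1),'mean',P.mean(0).round(1),'axis deg',np.degrees(np.arctan2(e[1],e[0])).round(2))
E
python3 -c "
from h import *
measure()"
```

```text
tcp [ 0.73764448 -0.05357114  0.23258497] [ 1.030e-02  9.999e-01  4.000e-04 -5.900e-03]
large_vial 0.7 [212.9, 122.9, 307.4, 165.6] rect [701.  -54.9  86.3  37.3  88. ] mean [700.8 -54.9] axis deg 87.0
large_vial 0.68 [192.1, 34.5, 339.0, 74.6] rect [617.6 -46.8 134.2  25.2  83.3] mean [618.1 -48.3] axis deg 82.91
small_vial 0.23 [465.5, 67.1, 510.0, 123.9] rect [633.6 215.1  69.9  82.8   1.9] mean [637.8 216.5] axis deg 106.53
line 0.95 [190.4, 35.7, 338.8, 76.6] rect [614.4 -46.1 142.6  27.8  83.3] mean [614.8 -46.1] axis deg 83.36
line 0.6 [464.6, 66.7, 510.7, 123.5] rect [632.  226.9  72.4  87.    2.6] mean [636.4 228.4] axis deg 106.9
```

```bash
python3 - <<'E'
from h import *
o=manip.get_obs();cal=manip.get_calibration('wrist');im,d=manip.camera('wrist')
print(o['position'],o['ee_rot'],o['joint_pos'])
v,u=np.mgrid[215:300,180:335];v=v.ravel();u=u.ravel();D=d[v,u]
f=R.from_quat(cal['orientation']).apply([0,0,-1]);r=wray(np.c_[u,v],cal)
P=cal['xyz']+r*(D/(r@f))[:,None]
m=(D>0)&(P[:,2]>.15);Q=P[m]
for s in (Q[:,1]<-.053,Q[:,1]>-.053):
    q=Q[s];i=q[:,2]<np.percentile(q[:,2],1)+.008
    print('tip z',np.sort(q[:,2])[[0,5,20,60]].round(4),'x',np.percentile(q[i,0],[2,50,98]).round(4),'y',np.percentile(q[i,1],[2,98]).round(4))
E
```

```text
[ 0.74152602 -0.05400655  0.24347196] [ 9.88016764e-03  9.99949736e-01 -2.28875356e-05  1.70531613e-03] [-0.22135381  0.62470766  0.40340121  1.10056118 -0.23354128  1.45516416
  1.68960283]
tip z [0.2311 0.2325 0.2338 0.2362] x [0.7306 0.7351 0.7518] y [-0.0884 -0.0767]
tip z [0.2315 0.2324 0.2337 0.2364] x [0.7317 0.7365 0.7528] y [-0.0347 -0.023 ]
```

```bash
python3 -m pendant '[[0,0,0.5,0,0,0,0],[0,0,1.0,0,0,0,0],[0,0,1.5,0,0,0,0],[0,0,1.9,0,0,0,0],[0,0,2.2,0,0,0,0],[0,0,2.4,0,0,0,0],[0,0,2.55,0,0,0,0],[0,0,2.62,0,0,0,0],[0,0,2.62,0,0,0,0],[0,0,2.62,0,0,0,0]]'; python3 -c "
from h import *
o=manip.get_obs();print(o['position'],o['ee_rot'])
im,d=manip.camera('wrist');cv2.imwrite('pics/w2.png',im[:,:,::-1]);o=manip.get_obs();print(o['position'],o['ee_rot'],o['ft_force'])"
```

```text
clock: 4.9
position: [0.7408, -0.0542, 0.1098]
ee_rot: [0.01, 1.0, 0.0, 0.0]
ft_force: [0.2, 0.1, -0.4]
grip_width: 0.499
grasp_force: 0.0
[ 0.74083044 -0.05419789  0.10982315] [1.01002191e-02 9.99948926e-01 1.54167359e-05 3.62355420e-04]
[ 0.74082585 -0.05414795  0.10978065] [1.01008923e-02 9.99948919e-01 4.67839475e-05 3.59666653e-04] [-0.13929732 -0.295044   -0.03299038]
```

View pics/w2.png

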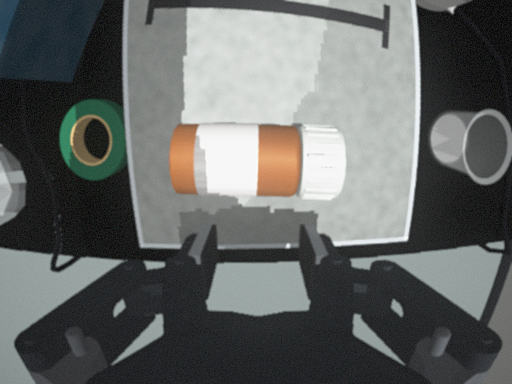

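```bash
python3 -m pendant '[[0.1,0,0,0,0,0,0],[0.2,0,0,0,0,0,0],[0.3,0,0,0,0,0.08,0],[0.4,0,0,0,0,0.18,0],[0.5,0.01,0,0,0,0.28,0],[0.6,0.01,0,0,0,0.38,0],[0.7,0.02,0,0,0,0.48,0],[0.8,0.02,0,0,0,0.58,0],[0.9,0.03,0,0,0,0.66,0],[0.96,0.03,0,0,0,0.69,0]]'; python3 -c "
from h import *
measure()
im,d=manip.camera('wrist');cv2.imwrite('pics/w3.png',im[:,:,::-1])"
```

```text
clock: 6.2
position: [0.6947, -0.052, 0.1119]
ee_rot: [0.059, 0.998, 0.0, 0.003]
ft_force: [5.9, 0.2, 11.0]
grip_width: 0.5
grasp_force: 5.6
tcp [ 0.69454071 -0.05189187  0.1120697 ] [5.870e-02 9.983e-01 1.000e-04 3.300e-03]
large_vial 0.62 [170.8, 155.2, 342.0, 228.3] rect [670.6 -51.4  90.2  38.5  83.5] mean [670.1 -51.3] axis deg 83.23
line 0.94 [132.0, 67.2, 379.4, 114.6] rect [615.3 -46.8 141.8  28.6  83.3] mean [615.1 -46.9] axis deg 83.33
```

View pics/w3.png

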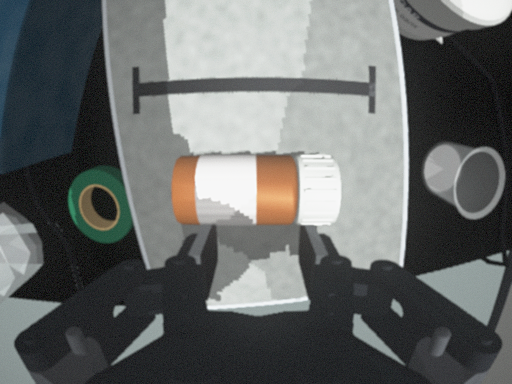

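```bash
python3 -m pendant '[[-0.1,0,0,0,0,0,0],[-0.22,0,0,0,0,0,0],[-0.3,0,0.06,0,0,0,0],[-0.3,0,0.16,0,0,0,0],[-0.25,0,0.16,0,0,0,0],[-0.15,0,0.16,0,0,0,0],[-0.05,0,0.16,0,0,0,0],[0.05,0,0.16,0,0,0,0],[0.15,0,0.16,0,0,0,0],[0.25,0,0.16,0,0,0,0]]'; python3 -c "
from h import *
measure()"
```

```text
clock: 7.7
position: [0.6798, -0.0502, 0.1014]
ee_rot: [0.058, 0.998, 0.0, 0.0]
ft_force: [-0.3, 0.1, -0.6]
grip_width: 0.496
grasp_force: 0.0
tcp [ 0.67946083 -0.05011273  0.10135756] [ 5.830e-02  9.983e-01  1.000e-04 -1.000e-04]
large_vial 0.86 [164.9, 147.2, 347.2, 227.2] rect [652.  -49.8  90.7  38.1  83.2] mean [651.6 -49.7] axis deg 83.51
line 0.93 [124.0, 92.2, 385.4, 140.7] rect [615.3 -46.7 141.2  27.9  83.4] mean [615.1 -45.6] axis deg 83.03
```

```bash
python3 -m pendant '[[0.08,0,0,0,0,0,0],[0.16,0,0,0,0,0,0],[0.24,0,0,0,0,0,0],[0.32,0,0,0,0,0,0],[0.4,0,0,0,0,0,0],[0.46,0,0,0,0,0,0],[0.51,0,0,0,0,0,0],[0.55,0,0,0,0,0,0],[0.58,0,0,0,0,0,0],[0.6,0,0,0,0,0,0]]'; python3 -c "
from h import *
measure()
im,d=manip.camera('wrist');cv2.imwrite('pics/w4.png',im[:,:,::-1])
cal=manip.get_calibration('top');im,d=manip.camera('top')
for t in ['large_vial','small_vial']:
  r=manip.trace(t,'top')[0];P=pts('top',r['pixels'],d,cal);q=P[P[:,2]>.08];print(t,q.mean(0),cv2.minAreaRect((q[:,:2]*1000).astype(np.float32)))"
```

```text
clock: 9.15
position: [0.6503, -0.0467, 0.1013]
ee_rot: [0.058, 0.998, 0.0, -0.0]
ft_force: [-0.2, 0.5, 0.2]
grip_width: 0.499
grasp_force: 0.0
tcp [ 0.65026737 -0.04673305  0.10127162] [ 0.0583  0.9983  0.     -0.    ]
large_vial 0.76 [164.6, 148.3, 349.9, 231.1] rect [622.6 -46.2  90.8  38.9  82.7] mean [622.5 -46. ] axis deg 83.41
small_vial 0.77 [181.8, 0.0, 311.3, 20.8] rect [533.6 -40.1  62.9  10.9  82.4] mean [533.1 -37.4] axis deg 80.69
line 0.8 [126.4, 145.1, 381.9, 192.7] rect [615.6 -46.7 141.6  27.8  83.3] mean [615.4 -46.7] axis deg 83.13Traceback (most recent call last):
  File "<string>", line 7, in <module>
    r=manip.trace(t,'top')[0];P=pts('top',r['pixels'],d,cal);q=P[P[:,2]>.08];print(t,q.mean(0),cv2.minAreaRect((q[:,:2]*1000).astype(np.float32)))
      ~~~~~~~~~~~~~~~~~~~~^^^
IndexError: list index out of range
```

View pics/w4.png

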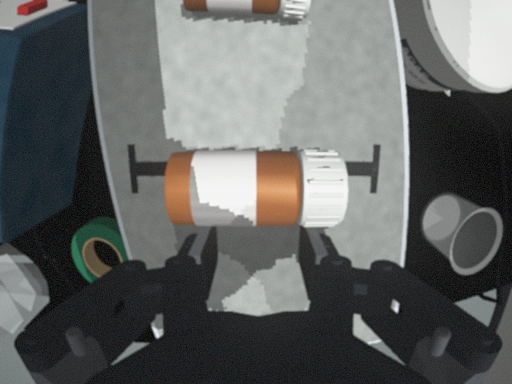

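```bash
python3 -m pendant '[[0.02,0,0,0,0,0,0],[0.04,0,0,0,0,0,0],[0.06,0,0,0,0,0,0],[0.08,0,0,0,0,0,0],[0.095,0,0,0,0,0,0],[0.105,0,0,0,0,0,0],[0.115,0,0,0,0,0,0],[0.12,0,0,0,0,0,0],[0.125,0,0,0,0,0,0],[0.125,0,0,0,0,0,0]]'
python3 -m pendant '[[-0.02,0,0,0,0,0,0],[-0.1,0,0,0,0,0,0],[-0.2,0,0,0,0,0,0],[-0.35,0,0,0,0,0,0],[-0.5,0,0,0,0,0,0],[-0.7,0,0,0,0,0,0],[-0.9,0,0,0,0,0,0],[-1.0,0,-0.1,0,0,0,0],[-1.0,0,-0.2,0,0,0,0],[-1.0,0,-0.2,0,0,0,0]]'
python3 - <<'E'
from h import *
measure()
im,d=manip.camera('wrist');cv2.imwrite('pics/w5.png',im[:,:,::-1])
E
```

```text
clock: 10.75
position: [0.6442, -0.046, 0.1013]
ee_rot: [0.058, 0.998, 0.0, -0.0]
ft_force: [-0.9, -0.8, 0.5]
grip_width: 0.498
grasp_force: 0.0
clock: 12.0
position: [0.6941, -0.0519, 0.1121]
ee_rot: [0.058, 0.998, 0.0, 0.0]
ft_force: [0.1, 0.1, 0.5]
grip_width: 0.501
grasp_force: 0.0
tcp [ 0.69385604 -0.05179594  0.1117265 ] [5.830e-02 9.983e-01 1.000e-04 3.000e-04]
large_vial 0.6 [163.2, 46.2, 345.0, 125.2] rect [615.5 -45.4  90.1  37.6  83.6] mean [615.7 -45.2] axis deg 83.5
large_vial 0.46 [102.6, 0.0, 408.7, 307.8] rect [ 6.475e+02 -4.460e+01  1.910e+02  1.569e+02  1.000e-01] mean [646.3 -45.7] axis deg 39.48
line 0.94 [133.2, 68.5, 376.9, 116.5] rect [615.3 -46.8 140.4  28.1  83.3] mean [615.1 -47.9] axis deg 83.34
```

View pics/w5.png

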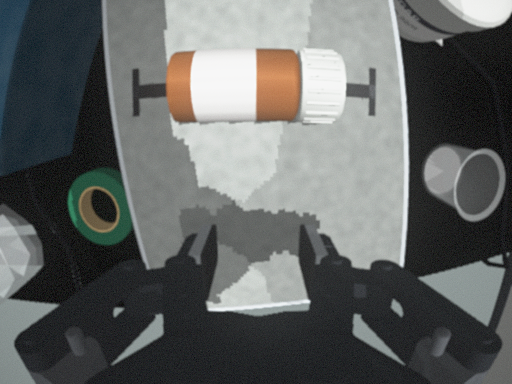

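```bash
python3 -m pendant '[[0,0,-0.3,0,0,0,0],[0,0,-0.8,0,0,0,0],[0,0,-1.3,0,0,0,0],[0,0,-1.8,0,0,0,0],[0,0,-2.3,0,0,0,0],[0,0,-2.8,0,0,0,0],[0,0,-3,0,0,0,0],[0,0,-3,0,0,0,0],[0,0,-3,0,0,0,0],[0,0,-3,0,0,0,0]]'
python3 -c "
from h import *
measure()
manip.hand_in()"
```

```text
clock: 13.5
position: [0.6935, -0.0517, 0.2602]
ee_rot: [0.058, 0.998, -0.0, -0.001]
ft_force: [0.5, -0.6, 0.0]
grip_width: 0.502
grasp_force: 0.0
tcp [ 0.69358052 -0.05178054  0.26039013] [ 5.830e-02  9.983e-01 -0.000e+00 -7.000e-04]
large_vial 0.83 [214.6, 81.4, 300.2, 118.1] rect [616.  -45.4  84.1  36.4  83.5] mean [616.1 -45.4] axis deg 83.43
large_vial 0.52 [365.7, 130.0, 422.9, 178.3] rect [687.2  95.8  68.3  51.9  83.2] mean [685.6  96.2] axis deg 68.68
small_vial 0.92 [222.2, 0.0, 282.0, 25.2] rect [524.2 -38.9  62.4  27.   78.9] mean [524.3 -38.5] axis deg 78.57
line 0.61 [188.6, 88.4, 324.0, 112.0] rect [615.9 -46.8 140.9  25.9  83.2] mean [614.8 -54.1] axis deg 83.77
the job is handed in; nothing more can be done
```

The larger vial now lies at rest along the marked line, its middle within about 2 mm of the line's middle and aligned to within about half a degree. The small vial is where it was, and I handed the job in at about 13.6 s with the gripper clear. For a short stretch mid-push the fingertips sat too high and the vial probably slid instead of rolling (about 11 N upward on the tool). I backed off, lowered them, and it rolled freely the rest of the way.

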